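Spin the encoder wheel and brake it at its gate

TASK

Flick the jig's free wheel spinning counterclockwise (seen from above) with a fingertip against a stud, a turn in four seconds or faster, and let it run untouched until its tab has passed the gate at least once. When the tab next comes round, or on a later pass, brake the turning wheel with a fingertip on its rubber pad so it stops with the tab between the gate's two prongs, then move clear. After that first pass it must not come to rest anywhere else; never turn it backwards or press hard, grip or lift nothing, and leave the meter, board and sensor box alone.

Things in the scene. Friction and masses are not known exactly. Their poses are not given: they have to be found in the camera images.
- jig: Grey jig bolted down, 150 x 150 x 40 mm, under a level free wheel on a vertical axis. Origin on the bench under the axis; x points to the gate: a dark steel bracket outside the wheel, 133 to 167 mm from the axis, 84 mm wide, up to 76 mm above the bench, its two prongs (12 mm wide) leaving a 60 mm gap centred on x. It never touches the wheel.
- wheel (a joint): Wheel angle, rad, counterclockwise from above, no limits, counts whole turns; 0 and multiples of 2 pi put the tab mid-gate. Starts at rest between -4.6 and -1.8. Very light bearing: from 2 rad/s it loses 0.08 to 0.18 rad/s per second. It may creep a few degrees as the finger lifts, then stays. A fingertip on the brake pad stops it within about 0.1 rad. Wheel 0.4 to 0.85 kg; over 30 N on it is too hard.
- hub (a point): On the wheel's axis, top of the brake pad, 74 mm above the bench. The pad is a flat black rubber disc 144 mm across that turns with the wheel and gives 7 mm downwards on springs (starts to yield at 2 N, at the stop at about 7 N). Under it the steel disc, 210 mm across, 6 mm thick, upper face 62 mm above the bench. The studs pass outside the pad, their inner sides 84 mm off the axis.
- mark (a point): Tip of the tab, 127 mm from the axis, at the height of the steel disc's upper face. The tab is the one flat steel tongue, 16 mm wide, 6 mm thick, standing 22 mm out from the disc's rim.
- gate (a point): Middle of the gate: the point, fixed to the jig, where the tip of the tab (point mark) must stop; 127 mm from the axis, 62 mm above the bench.
- stud0 (a point): Centre of the top of a stud: upright black pin 12 mm across, 36 mm tall above the steel disc (24 mm above the pad), 90 mm from the axis, 60 degrees counterclockwise from the tab; turns with the wheel.
- stud1 (a point): Centre of the top of the second stud, the same, opposite the tab (180 degrees).
- stud2 (a point): Centre of the top of the third stud, the same, 60 degrees clockwise from the tab.
- meter: Loose orange handheld multimeter lying on the bench, 180 x 85 mm, 40 mm high with its dial; origin at the centre of its underside. Leave alone.
- board: Loose green circuit board 130 x 90 mm, 22 mm high with its connectors; origin at the centre of its underside. Leave alone.
- sensor: Loose upright steel sensor box 30 x 90 mm, 85 mm high; origin at the centre of its underside. Leave alone.

How it is judged (in metres and radians):
On the way, in this order (a step that is already met when the one before it is completed fails the run):
1. the tab has passed the gate once (wheel angle above 0.5 rad) and the wheel runs free and untouched, counterclockwise, faster than 0.8 rad/s, for 0.5 s (value of joint wheel above 0.5 rad and velocity of joint wheel above 0.8 rad/s and contact force between each of the fingers, the arm and jig below 0.05 N), for 0.5 s.
2. a fingertip is braking the wheel while it still turns (over 0.15 rad/s), the tab within 65 mm of the gate's middle (contact force between the fingers and wheel above 0.1 N and velocity of joint wheel above 0.15 rad/s and distance between mark and gate below 0.065 m).
3. the wheel stands under the fingertip with the tab between the prongs (contact force between the fingers and wheel above 0.1 N and distance between mark and gate below 0.022 m and velocity of joint wheel between -0.05 and 0.05 rad/s), for 0.1 s.
At the end, for the whole second after the job is handed in: The wheel has turned past the gate at least once and stands still (under 0.03 rad/s) with the tab wholly between the prongs: its tip within 22 mm (about 10 degrees) of the gate's middle (distance between mark and gate below 0.022 m and value of joint wheel above 5.5 rad and velocity of joint wheel between -0.03 and 0.03 rad/s); the robot touches nothing.
It fails at once if after the tab has passed the gate, the wheel comes to rest (under 0.08 rad/s) with the tab more than 26 mm from the gate's middle (value of joint wheel above 0.5 rad and distance between mark and gate above 0.026 m and velocity of joint wheel between -0.08 and 0.08 rad/s).
It fails at once if the wheel is turned backwards (clockwise faster than 0.3 rad/s with the tab over 40 mm from the gate's middle) (velocity of joint wheel below -0.3 rad/s and distance between mark and gate above 0.04 m).
It fails at once if the wheel is pressed or pinched with more than 30 N (contact force between the fingers and wheel above 30 N).
It fails at once if the meter, the board or the sensor box is moved, lifted or knocked (over 15 mm or 0.2 rad of tilt) (distance of any of meter, board, sensor from where it was at the start of the episode above 0.015 m or angle between any of meter, board, sensor's own z axis and vertical above 0.2 rad).
It also fails if it takes over 48 s, if anything falls off the work surface, if the arm or the gripper's body presses on something with over 40 N, if the wrist force passes 120 N, or if a joint passes its speed limit or range.

ROBOT

A 6-joint arm with a two-finger parallel gripper is mounted at the origin on the work surface. World frame = base frame: x ahead of the robot, y to its left, z up, the work surface at z = 0. Lengths are in mm, angles in rad, forces in N, time in s.
With the tool pointing down it reaches from about 275 to 850 mm from the base axis. Payload 5.2 kg.
Tool frame: the origin (TCP) lies at the very end of the fingers, on their centre line; the grasp point (between the pads) lies 19 mm behind it; x points along the fingers, z is the direction in which the jaws open and shut, and the axes are right-handed (so a half turn about x gives the same grasp; the last joint's range is limited). The gripper opens to 85 mm and grips with 20 to 120 N. Pads are 22 mm wide; open, the fingers measure 114 mm over their backs; the gripper's body (76 mm by 85 mm) begins 54 mm behind the grasp point. The pads swing forward as they close: fully open they stand 13 mm farther back than shut.
Start: joints at [1.107, 0.259, 1.535, -0, 1.348, -0.203], TCP at [141.797, 531.412, 231.31] pointing down, gripper open.
Joint ranges: [-3.14, 3.14], [-0.91, 2.08], [0.19, 2.58], [-1.22, 4.36], [0.22, 2.71], [-3.12, 3.12]. Speed limits (rad/s): [2.57, 2.57, 3.14, 3.14, 3.14, 3.14].

INTERFACE

Orientations are given as a rotation vector (axis times angle).
In Python, from station import monitor, eyes, manip gives the robot as it stands.
- The arm moves only by the tool servo_tool, never from a script. Its argument "plan" is a list of rows, each an object with "travel": the shift along the tool's x, y, z in mm, a list of three; "rotation": the turn, a rotation vector about the tool's x, y, z in rad, a list of three. In form: [{"travel": [x, y, z], "rotation": [wx, wy, wz]}, ...]. A call has 1 to 20 rows; each row shifts and turns the pose as measured when the row begins, along the tool's axes as they then stand; what a row does not reach is not made up. A row lasts 1/8 s, in which the tool goes at most 62.5 mm and 10.7 degrees, less where a joint would pass 70% of its speed; a pose out of reach is approached as far as the arm can. A call with a gripper value outside its range is refused whole. "fingers" is the gripper command: -1 is shut, 1 is fully open, values between are in proportion, set as the call begins (left out, the last holds). The fingers move at their own pace and stop on an object; "newtons" is the grip in N (left out, the last holds). Time passes only in rows, so rows that do not move let the fingers close. It gives the time, the measured TCP pose, the force and the opening at its end, in the units of the state.
- monitor.get_obs(): the state, without advancing time (a new reading comes with each control period).
- eyes.snapshot(name): name is "scene" or "side" or "wrist"; returns a dict with "frame" (480x640x3 uint8, blue, green, red), "z_map" (480x640 float32, mm along the optical axis (not along the pixel's ray), 0 where there is no reading), "vfov" (degrees; the focal length in pixels is half the picture's height over the tangent of half this angle, whatever the lens; pixels are square), "cx", "cy" (the principal point, pixels), "T" (4x4, takes a point from camera to world coordinates). Camera axes: x right, y up, looking along -z (the intrinsics and any distortion apply to the point x, -y, -z); pixel columns grow to the right and rows downward; lengths in mm; the calibration is good to about 2 mm. A picture is of the moment at which its call begins.
- manip.hand_in(): hands the job in, once; it reports no verdict.
The state is a dict: "t": time; "qpos": joint angles; "joint_velocities": joint speeds; "tau": joint torques, N m; "tool_pos": TCP position; "orientation": TCP orientation; "force": force on the tool from outside, world axes, zero at the start; "wrist_torque": the same for the moment, N m; "grip_width": opening from 0.0 (shut) to 1.0 (fully open).
Only numpy, scipy, OpenCV 4.12 (cv2) and the standard library are available. Lean on these libraries where they do the work, as an engineer would, in place of code of your own. Each camera call takes 0.05 s, during which the arm holds its last target. There are 200 camera calls.

## Working session

There is one attempt and no reset: what is moved stays moved. The work goes in short steps, Python scripts to look and compute and a tool call to move; the robot and the scene stay as the last step left them, time stands still between calls to the robot, and variables do not carry over. Pictures are saved under pics/ and viewed, about 8 in all and at most 12, crops included, and the job is handed in when it is done.

Besides the shell and the picture viewer there is one more tool, called after ">>>" as name([rows], argument=value, ...), one row to a line, values as JSON. servo_tool: Moves the arm, as the interface text tells. Its arguments: {"type":"object","properties":{"plan":{"type":"array"},"fingers":{"type":"number"},"newtons":{"type":"number"}},"required":["plan"]}

```bash
ls; mkdir -p pics; cat > h.py <<'E'
import numpy as np, cv2
from station import monitor, eyes, manip
def K(s):
    f=240/np.tan(np.radians(s['vfov'])/2); return f,s['cx'],s['cy']
def pts(s):
    f,cx,cy=K(s); v,u=np.mgrid[:480,:640]; z=s['z_map']
    P=np.stack([(u-cx)/f*z,-(v-cy)/f*z,-z],-1)
    return P@s['T'][:3,:3].T+s['T'][:3,3]
def ray(s,u,v,h):
    f,cx,cy=K(s); d=s['T'][:3,:3]@np.array([(u-cx)/f,-(v-cy)/f,-1]); o=s['T'][:3,3]
    return o+d*(h-o[2])/d[2]
E
python3 - <<'E'
from h import *
print(monitor.get_obs())
for n in ['scene','side']:
    s=eyes.snapshot(n); cv2.imwrite(f'pics/{n}0.png',s['frame']); np.savez(f'{n}0.npz',**s)
    print(n,s['vfov'],s['cx'],s['cy'],s['T'].round(3).tolist(),[k for k in s])
E
```

```text
pics
{'t': 0.0, 'qpos': array([ 1.10721780e+00,  2.59366330e-01,  1.53611633e+00,  2.81903082e-05,
        1.34801712e+00, -2.02819538e-01]), 'joint_velocities': array([ 1.71990913e-04,  4.77086304e-04,  1.36897582e-05, -2.77954016e-04,
        4.94188995e-04, -1.05244388e-04]), 'tau': array([-8.02927716e-04, -4.46017742e+01, -2.90567940e+01, -5.00434980e-04,
        1.19547173e-02,  9.90901100e-06]), 'tool_pos': array([141.52591693, 530.9130779 , 230.44881407]), 'orientation': array([-1.015918  ,  1.3231159 ,  1.01457042]), 'force': array([-0.44792919,  0.02107803, -0.34254583]), 'wrist_torque': array([-0.02341503,  0.01872343,  0.02790222]), 'grip_width': 0.9988871186400063}
scene 45.101852241474134 321.3519634723578 237.8552693586897 [[-0.494, -0.724, 0.482, 1261.57], [0.869, -0.418, 0.264, 345.909], [0.01, 0.549, 0.836, 1197.729], [0.0, 0.0, 0.0, 1.0]] ['frame', 'z_map', 'vfov', 'cx', 'cy', 'T']
side 48.26493545411361 322.265167966234 230.60550966809086 [[-0.995, 0.083, -0.061, 534.745], [-0.102, -0.719, 0.687, 835.744], [0.013, 0.69, 0.724, 994.447], [0.0, 0.0, 0.0, 1.0]] ['frame', 'z_map', 'vfov', 'cx', 'cy', 'T']
```

View pics/scene0.png

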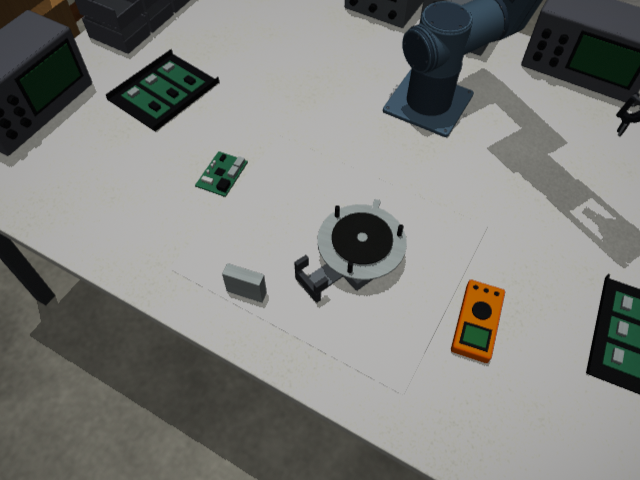

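View pics/side0.png

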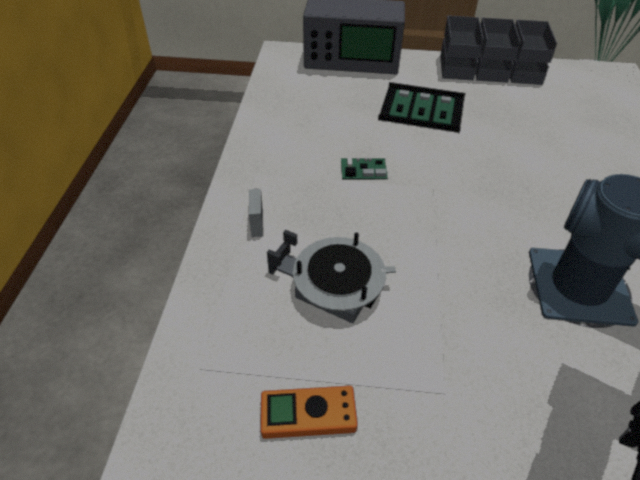

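The scene picture shows the hub at (362,237), tab at (377,203), gate at (312,278) and stud tops at (337,208), (401,227) and (350,264). The side picture shows the hub at (340,268), tab at (392,270) and gate at (283,252). Next I measure these with masks.

```bash
cat > m.py <<'E'
from h import *
for n,hub0 in (('scene',(362,237)),('side',(340,268))):
    s=dict(np.load(f'{n}0.npz')); P=pts(s); h=s['frame'].astype(int)
    # pad disc: dark component around hub (fill hub)
    dark=(h.max(-1)<60).astype(np.uint8)
    g=ray(s,*hub0,74); R=np.hypot(P[...,0]-g[0],P[...,1]-g[1])
    m=dark*(abs(P[...,2]-74)<8)*(R<82)
    c,_=cv2.findContours(m.astype(np.uint8),0,2); c=max(c,key=cv2.contourArea)[:,0]
    q=np.array([ray(s,u,v,74)[:2] for u,v in c])
    A=np.c_[2*q,np.ones(len(q))]; x=np.linalg.lstsq(A,(q**2).sum(1),rcond=None)[0]
    cen=x[:2]; print(n,'hub',g.round(1),'pad fit',cen.round(1),'r',np.sqrt(x[2]+cen@cen).round(1))
    R=np.hypot(P[...,0]-cen[0],P[...,1]-cen[1]); 
    ang=np.degrees(np.arctan2(P[...,1]-cen[1],P[...,0]-cen[0]))
    def rep(name,m):
        k,l,st,ce=cv2.connectedComponentsWithStats(m.astype(np.uint8))
        for i in range(1,k):
            if st[i,4]>8:
                p=P[l==i]; d=p.mean(0); 
                print(' ',name,st[i,4],'px',ce[i].round(0),d.round(1),'zmax',p[:,2].max().round(1),'R',np.hypot(*(d[:2]-cen)).round(1),'ang',np.degrees(np.arctan2(d[1]-cen[1],d[0]-cen[0])).round(1))
    rep('stud',(P[...,2]>84)&(P[...,2]<105)&(R<105))
    rep('tab',(abs(P[...,2]-61)<6)&(R>109)&(R<128))
    rep('gate',(P[...,2]>50)&(P[...,2]<82)&(R>131)&(R<172))
    b,gg,r=[h[...,i] for i in range(3)]
    near=(P[...,2]>3)&(P[...,2]<110)&(R<450)&(R>172)
    rep('objs',near&(P[...,0]>100))
E
python3 m.py
```

```text
scene hub [564.2  71.6  74. ] pad fit [565.2  71.7] r 70.3
  stud 31 px [337. 208.] [534.1 -12.7  94.8] zmax 101.0 R 89.9 ang -110.2
  stud 36 px [400. 227.] [507.6 140.9  94.1] zmax 101.9 R 90.1 ang 129.8
  stud 34 px [350. 264.] [653.9  86.7  93.7] zmax 100.9 R 90.0 ang 9.6
  tab 40 px [376. 202.] [447.7  52.2  62.5] zmax 66.6 R 119.1 ang -170.6
  gate 143 px [301. 262.] [690.4 -17.7  67.9] zmax 80.8 R 153.9 ang -35.5
  gate 147 px [321. 284.] [718.3  48.3  68.5] zmax 81.5 R 154.9 ang -8.7
  objs 13 px [378. 123.] [152.9 -83.7   4.6] zmax 8.5 R 440.6 ang -159.3
  objs 10 px [386. 127.] [154.9 -57.8   5.1] zmax 8.6 R 430.3 ang -162.5
  objs 18 px [282. 147.] [ 369.  -273.1    4.9] zmax 7.9 R 396.7 ang -119.6
  objs 12 px [293. 146.] [ 348.5 -248.9    4.7] zmax 8.0 R 387.0 ang -124.1
  objs 22 px [300. 147.] [ 343.5 -229.4    5. ] zmax 8.0 R 373.8 ang -126.4
  objs 9 px [288. 148.] [ 362.  -256.7    4.6] zmax 7.1 R 386.2 ang -121.7
  objs 11 px [375. 149.] [247.  -48.3   4.8] zmax 7.5 R 340.1 ang -159.3
  objs 10 px [306. 150.] [ 345.2 -209.2    4.8] zmax 6.6 R 356.8 ang -128.1
  obj
[... 11958 characters left out ...]
[413. 351.] [391.4 221.9   4.3] zmax 5.7 R 227.8 ang 138.9
  objs 11 px [438. 355.] [340.5 225.2   4.3] zmax 6.1 R 270.1 ang 145.5
  objs 9 px [279. 357.] [669.7 266.3   3.5] zmax 4.8 R 221.4 ang 61.2
  objs 9 px [308. 357.] [610.4 261.4   4.1] zmax 5.0 R 195.0 ang 76.0
  objs 12 px [332. 361.] [559.  264.6   3.7] zmax 4.8 R 192.3 ang 91.2
  objs 11 px [274. 364.] [678.9 284.8   4. ] zmax 4.9 R 242.0 ang 61.4
  objs 11 px [366. 371.] [489.4 278.9   4. ] zmax 5.2 R 219.4 ang 109.6
  objs 9 px [332. 377.] [556.6 300.3   3.9] zmax 5.4 R 228.1 ang 91.6
  objs 11 px [402. 381.] [414.8 293.8   3.8] zmax 4.4 R 266.6 ang 123.8
  objs 4564 px [308. 412.] [594.1 391.8  32.6] zmax 45.7 R 321.0 ang 84.5
```

```bash
python3 - <<'E'
from h import *
from scipy.spatial.transform import Rotation as R
o=monitor.get_obs(); print(R.from_rotvec(o['orientation']).as_matrix().round(4))
E
```

```text
[[-8.000e-04 -9.662e-01  2.579e-01]
 [-1.500e-03  2.579e-01  9.662e-01]
 [-1.000e+00  4.000e-04 -1.600e-03]]
```

>>> servo_tool([
  {"travel": [0,0,0],"rotation": [0,0,0]},
  {"travel": [0,0,0],"rotation": [0.1,0,0]},
], fingers=-1, newtons=20)

```text
t: 0.35
tool_pos: [141.4, 530.5, 229.8]
orientation: [-0.939, 1.362, 0.937]
force: [0.1, -0.3, -0.8]
grip_width: 0.601
```

>>> servo_tool([
  {"travel": [0,0,0],"rotation": [-0.12,0,0]},
  {"travel": [0,0,0],"rotation": [-0.12,0,0]},
  {"travel": [0,0,0],"rotation": [-0.12,0,0]},
])

```text
t: 0.72
tool_pos: [141.1, 530.0, 228.9]
orientation: [-1.216, 1.211, 1.213]
force: [-0.1, -0.6, -0.7]
grip_width: 0.002
```

>>> servo_tool([
  {"travel": [0,-28,-45],"rotation": [0,0,0]},
  {"travel": [0,-28,-45],"rotation": [0,0,0]},
  {"travel": [0,-28,-45],"rotation": [0,0,0]},
  {"travel": [0,-28,-45],"rotation": [0,0,0]},
  {"travel": [0,-28,-45],"rotation": [0,0,0]},
  {"travel": [0,-28,-45],"rotation": [0,0,0]},
])

```text
t: 1.48
tool_pos: [314.1, 256.7, 228.6]
orientation: [-1.224, 1.206, 1.22]
force: [0.6, -0.2, 0.9]
grip_width: -0.002
```

```bash
python3 - <<'E'
from h import *
from scipy.spatial.transform import Rotation as R
o=monitor.get_obs(); print(R.from_rotvec(o['orientation']).as_matrix().round(4),o['tool_pos'],o['joint_velocities'].round(3),o['qpos'].round(3))
E
```

```text
[[-0.0016 -0.9999 -0.0162]
 [-0.0046 -0.0162  0.9999]
 [-1.      0.0017 -0.0046]] [314.14602034 256.6732755  228.59044944] [-1.098 -0.152  0.148 -0.005 -0.008 -1.089] [ 0.412 -0.004  1.849 -0.004  1.3   -1.174]
```

>>> servo_tool([
  {"travel": [0,-28,-45],"rotation": [0,0,0]},
  {"travel": [0,-28,-45],"rotation": [0,0,0]},
  {"travel": [0,-28,-45],"rotation": [0,0,0]},
  {"travel": [0,-28,-45],"rotation": [0,0,0]},
  {"travel": [0,-28,-45],"rotation": [0,0,0]},
  {"travel": [0,-28,-43],"rotation": [0.016,0,0]},
  {"travel": [50,0,0],"rotation": [0,0,0]},
  {"travel": [50,0,0],"rotation": [0,0,0]},
])

```text
t: 2.48
tool_pos: [496.4, -24.3, 131.3]
orientation: [-1.214, 1.209, 1.192]
force: [0.6, -0.4, -1.7]
grip_width: -0.002
```

```bash
python3 - <<'E'
from h import *
from scipy.spatial.transform import Rotation as R
o=monitor.get_obs(); print(R.from_rotvec(o['orientation']).as_matrix().round(4),o['tool_pos'],o['joint_velocities'].round(3),o['qpos'].round(3))
E
```

```text
[[ 0.0117 -0.9999  0.0075]
 [-0.007   0.0075  0.9999]
 [-0.9999 -0.0117 -0.0069]] [496.40052165 -24.2522429  131.33925714] [-0.031  0.451  0.477 -0.007 -1.003 -0.004] [-0.271  0.251  1.81  -0.004  1.067 -1.832]
```

>>> servo_tool([
  {"travel": [15,11,10],"rotation": [0,0,0]},
  {"travel": [15,0,0],"rotation": [0,0,0]},
  {"travel": [0,0,0],"rotation": [0,0,0]},
])

```text
t: 2.85
tool_pos: [481.9, -13.9, 95.6]
orientation: [-1.207, 1.215, 1.199]
force: [-0.4, 0.3, -0.1]
grip_width: -0.001
```

```bash
python3 - <<'E'
from h import *
from scipy.spatial.transform import Rotation as R
o=monitor.get_obs(); print(R.from_rotvec(o['orientation']).as_matrix().round(4),o['tool_pos'],o['joint_velocities'].round(3))
s=eyes.snapshot('wrist'); cv2.imwrite('pics/w1.png',s['frame'])
s=eyes.snapshot('side'); P=pts(s)
cv2.imwrite('pics/side1.png',cv2.resize(s['frame'][150:350,250:500],None,fx=3,fy=3))
E
```

```text
[[ 0.0019 -1.      0.0091]
 [-0.0044  0.0091  0.9999]
 [-1.     -0.0019 -0.0044]] [481.9330072  -13.93220034  95.57953844] [ 0.002 -0.017 -0.013  0.003  0.007  0.002]
```

View pics/side1.png

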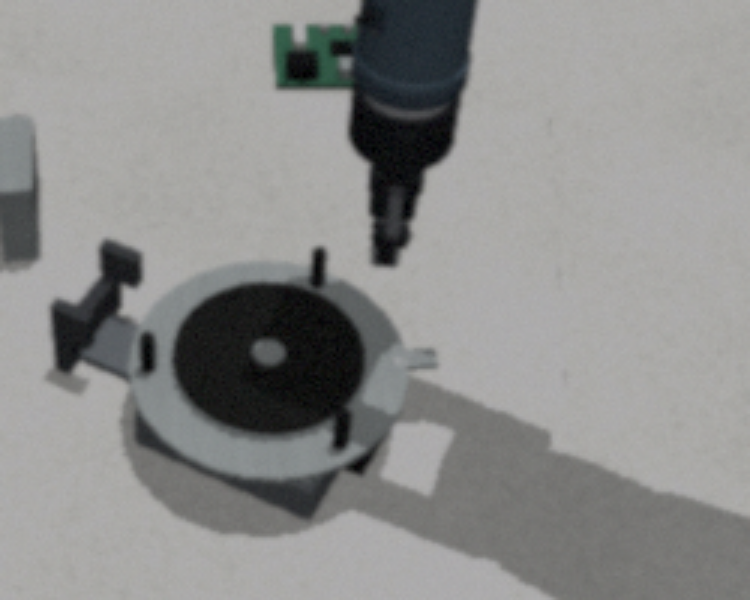

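Side crop: the closed fingertip (385,260) stands right behind the stud at (318,265), with a clear run. Next is the descent and slow approach.

>>> servo_tool([
  {"travel": [10,-8,3],"rotation": [0,0,0]},
  {"travel": [0,-8,0],"rotation": [0,0,0]},
  {"travel": [0,0,0],"rotation": [0,0,0]},
])

```text
t: 3.32
tool_pos: [502.5, -11.7, 88.4]
orientation: [-1.211, 1.211, 1.193]
force: [0.7, 0.8, -0.5]
grip_width: 0.003
```

>>> servo_tool([
  {"travel": [2,-5,0],"rotation": [0,0,0]},
  {"travel": [0,-5,0],"rotation": [0,0,0]},
  {"travel": [0,-4,0],"rotation": [0,0,0]},
  {"travel": [0,-5,0],"rotation": [0,0,0]},
  {"travel": [0,-7,0],"rotation": [0,0,0]},
  {"travel": [0,-10,0],"rotation": [0,0,0]},
  {"travel": [0,-14,0],"rotation": [0,0,0]},
  {"travel": [0,-18,2],"rotation": [0,0,0]},
  {"travel": [0,-23,4],"rotation": [0,0,0]},
  {"travel": [-40,15,0],"rotation": [0,0,0]},
  {"travel": [-30,0,0],"rotation": [0,0,0]},
])

```text
t: 4.7
tool_pos: [584.0, -5.6, 154.0]
orientation: [-1.206, 1.216, 1.199]
force: [0.7, -0.2, -0.6]
grip_width: 0.001
```

```bash
cat > trk.py <<'E'
from h import *
import sys
H=np.array([564.2,72.]); G=-22.2
def look(n):
    t=monitor.get_obs()['t']; s=eyes.snapshot(n); P=pts(s); z=P[...,2]
    d=P[...,:2]-H; R=np.hypot(d[...,0],d[...,1]); a=np.arctan2(d[...,1],d[...,0])
    out=[]
    def comps(m):
        k,l,st,ce=cv2.connectedComponentsWithStats(m.astype(np.uint8))
        for i in range(1,k):
            if st[i,4]>=15:
                p=P[l==i].mean(0)[:2]-H
                yield st[i,4],np.hypot(*p),np.degrees(np.arctan2(p[1],p[0]))
    st=[(int(N),round(r),round(A,1)) for N,r,A in comps((z>86)&(z<104)&(R<106)&(R>75)) if N<80]
    tb=[(int(N),round(r),round(A,1)) for N,r,A in comps((abs(z-62)<6)&(R>110)&(R<128)) if N>24]
    print(n,'t',round(t,3),'studs-rel mod120',[round((x[2]-60-G)%120,1) for x in st],st,'tab-rel',[round((x[2]-G+180)%360-180,1) for x in tb],tb)
    return s
if __name__=='__main__':
    for i in range(int(sys.argv[1])):
        for n in ('scene','side'): s=look(n)
    o=monitor.get_obs(); print(o['t'],o['tool_pos'].round(1),o['force'])
E
python3 trk.py 2
```

```text
scene t 4.7 studs-rel mod120 [np.float64(64.7), np.float64(65.4)] [(33, 89, np.float64(102.5)), (36, 90, np.float64(-16.8))] tab-rel [np.float64(-54.7)] [(45, 118, np.float64(-76.9))]
side t 4.75 studs-rel mod120 [np.float64(72.1), np.float64(72.4), np.float64(73.7)] [(29, 90, np.float64(-130.1)), (34, 88, np.float64(-9.8)), (39, 90, np.float64(111.5))] tab-rel [np.float64(-48.0)] [(36, 119, np.float64(-70.2))]
scene t 4.8 studs-rel mod120 [np.float64(80.3), np.float64(80.3)] [(31, 89, np.float64(118.1)), (32, 91, np.float64(-1.9))] tab-rel [np.float64(-40.0)] [(44, 119, np.float64(-62.2))]
side t 4.85 studs-rel mod120 [np.float64(86.9), np.float64(87.4), np.float64(88.4)] [(34, 91, np.float64(-115.3)), (33, 88, np.float64(5.2)), (43, 91, np.float64(126.2))] tab-rel [np.float64(-33.1)] [(41, 118, np.float64(-55.3))]
4.9 [584.2  -5.8 153.4] [0.6544138  0.16918985 0.90388477]
```

>>> servo_tool([
  {"travel": [0,22,17],"rotation": [0,0,0]},
  {"travel": [0,22,17],"rotation": [0,0,0]},
  {"travel": [0,0,0],"rotation": [0,0,0]},
  {"travel": [20,0,0],"rotation": [0,0,0]},
  {"travel": [20,0,0],"rotation": [0,0,0]},
  {"travel": [10,0,0],"rotation": [0,0,0]},
  {"travel": [0,0,0],"rotation": [0,0,0]},
])

```text
t: 5.78
tool_pos: [539.8, 27.4, 94.6]
orientation: [-1.203, 1.221, 1.202]
force: [-0.5, 0.5, 0.9]
grip_width: -0.001
```

```bash
python3 trk.py 1
```

```text
scene t 5.775 studs-rel mod120 [np.float64(100.7), np.float64(100.8), np.float64(100.4)] [(31, 90, np.float64(-101.5)), (32, 90, np.float64(138.6)), (36, 91, np.float64(18.2))] tab-rel [np.float64(100.5)] [(47, 119, np.float64(78.3))]
side t 5.825 studs-rel mod120 [np.float64(108.1), np.float64(108.5)] [(35, 88, np.float64(25.9)), (39, 91, np.float64(146.3))] tab-rel [np.float64(108.2)] [(55, 118, np.float64(86.0))]
5.875 [540.4  27.4  95.8] [ 0.07791647  0.09016608 -0.07863575]
```

>>> servo_tool([
  {"travel": [6,0,0],"rotation": [0,0,0]},
  {"travel": [6,0,0],"rotation": [0,0,0]},
  {"travel": [0,0,0],"rotation": [0,0,0]},
  {"travel": [0,0,0],"rotation": [0,0,0]},
])

```text
t: 6.38
tool_pos: [541.6, 27.1, 84.5]
orientation: [-1.206, 1.217, 1.198]
force: [-0.6, -0.5, -0.6]
grip_width: -0.003
```

```bash
python3 trk.py 1
```

```text
scene t 6.375 studs-rel mod120 [np.float64(62.2), np.float64(62.4)] [(30, 89, np.float64(100.0)), (28, 91, np.float64(-19.8))] tab-rel [np.float64(-177.2)] [(44, 118, np.float64(160.6))]
side t 6.425 studs-rel mod120 [np.float64(68.8), np.float64(68.8), np.float64(70.4)] [(35, 92, np.float64(-133.4)), (38, 88, np.float64(-13.4)), (34, 90, np.float64(108.2))] tab-rel [np.float64(-170.1)] [(57, 119, np.float64(167.7))]
6.475 [541.6  27.2  84.5] [-0.49694847  0.0436687  -0.14589769]
```

>>> servo_tool([
  {"travel": [-12,0,0],"rotation": [0,0,0]},
  {"travel": [0,0,0],"rotation": [0,0,0]},
  {"travel": [0,0,0],"rotation": [0,0,0]},
  {"travel": [0,0,0],"rotation": [0,0,0]},
])

```text
t: 6.98
tool_pos: [542.1, 27.2, 98.2]
orientation: [-1.207, 1.216, 1.197]
force: [-0.3, -0.1, -0.3]
grip_width: -0.001
```

>>> servo_tool([
  {"travel": [10,0,0],"rotation": [0,0,0]},
])

```text
t: 7.1
tool_pos: [542.7, 27.1, 88.4]
orientation: [-1.208, 1.215, 1.195]
force: [0.5, -0.4, 0.0]
grip_width: -0.0
```

>>> servo_tool([
  {"travel": [0,0,0],"rotation": [0,0,0]},
])

```text
t: 7.22
tool_pos: [541.7, 27.2, 87.1]
orientation: [-1.206, 1.217, 1.197]
force: [0.1, 0.2, -0.8]
grip_width: -0.002
```

>>> servo_tool([
  {"travel": [0,0,0],"rotation": [0,0,0]},
])

```text
t: 7.35
tool_pos: [541.6, 27.2, 86.8]
orientation: [-1.206, 1.217, 1.198]
force: [-0.4, 0.1, -0.1]
grip_width: -0.003
```

```bash
python3 trk.py 1
```

```text
scene t 7.35 studs-rel mod120 [np.float64(68.4), np.float64(68.2)] [(32, 89, np.float64(106.2)), (34, 91, np.float64(-14.0))] tab-rel [np.float64(-52.0)] [(44, 119, np.float64(-74.2))]
side t 7.4 studs-rel mod120 [np.float64(74.2), np.float64(74.4), np.float64(75.6)] [(32, 91, np.float64(-128.0)), (30, 89, np.float64(-7.8)), (39, 90, np.float64(113.4))] tab-rel [np.float64(-46.0)] [(37, 118, np.float64(-68.2))]
7.45 [541.5  27.2  86.8] [1.11401662 0.51583885 0.20484796]
```

>>> servo_tool([
  {"travel": [5,0,0],"rotation": [0,0,0]},
  {"travel": [0,0,0],"rotation": [0,0,0]},
  {"travel": [0,0,0],"rotation": [0,0,0]},
  {"travel": [0,0,0],"rotation": [0,0,0]},
  {"travel": [0,0,0],"rotation": [0,0,0]},
  {"travel": [0,0,0],"rotation": [0,0,0]},
  {"travel": [0,0,0],"rotation": [0,0,0]},
  {"travel": [0,0,0],"rotation": [0,0,0]},
])

```text
t: 8.45
tool_pos: [541.8, 27.1, 81.9]
orientation: [-1.206, 1.217, 1.197]
force: [-0.6, 0.2, 0.5]
grip_width: -0.002
```

```bash
python3 trk.py 1
```

```text
scene t 8.45 studs-rel mod120 [np.float64(80.1), np.float64(80.3)] [(33, 89, np.float64(117.9)), (32, 90, np.float64(-1.9))] tab-rel [np.float64(80.1)] [(52, 118, np.float64(57.9))]
side t 8.5 studs-rel mod120 [np.float64(84.2), np.float64(85.7), np.float64(86.7)] [(20, 91, np.float64(-118.0)), (34, 88, np.float64(3.5)), (37, 91, np.float64(124.5))] tab-rel [np.float64(86.3)] [(53, 118, np.float64(64.1))]
8.55 [541.8  27.1  81.9] [-0.48244675  0.46162836 -0.48644866]
```

>>> servo_tool([
  {"travel": [2,0,0],"rotation": [0,0,0]},
  {"travel": [0,0,0],"rotation": [0,0,0]},
  {"travel": [0,0,0],"rotation": [0,0,0]},
  {"travel": [0,0,0],"rotation": [0,0,0]},
  {"travel": [0,0,0],"rotation": [0,0,0]},
  {"travel": [0,0,0],"rotation": [0,0,0]},
  {"travel": [0,0,0],"rotation": [0,0,0]},
  {"travel": [0,0,0],"rotation": [0,0,0]},
  {"travel": [0,0,0],"rotation": [0,0,0]},
  {"travel": [0,0,0],"rotation": [0,0,0]},
  {"travel": [0,0,0],"rotation": [0,0,0]},
])

```text
t: 9.93
tool_pos: [541.8, 27.1, 79.7]
orientation: [-1.206, 1.217, 1.197]
force: [0.3, 0.3, -0.3]
grip_width: 0.005
```

```bash
python3 trk.py 1
```

```text
scene t 9.925 studs-rel mod120 [np.float64(119.9), np.float64(0.8), np.float64(119.9)] [(31, 88, np.float64(157.7)), (35, 90, np.float64(-81.4)), (32, 90, np.float64(37.7))] tab-rel [] []
side t 9.975 studs-rel mod120 [np.float64(4.4), np.float64(5.8), np.float64(5.8)] [(32, 89, np.float64(-77.8)), (35, 91, np.float64(163.6)), (38, 88, np.float64(43.6))] tab-rel [np.float64(-115.0)] [(44, 119, np.float64(-137.2))]
10.025 [541.8  27.1  79.7] [-0.08162377  0.68068332  0.37743759]
```

>>> servo_tool([
  {"travel": [0,0,0],"rotation": [0,0,0]},
  {"travel": [0,0,0],"rotation": [0,0,0]},
  {"travel": [0,0,0],"rotation": [0,0,0]},
  {"travel": [0,0,0],"rotation": [0,0,0]},
  {"travel": [0,0,0],"rotation": [0,0,0]},
  {"travel": [0,0,0],"rotation": [0,0,0]},
  {"travel": [0,0,0],"rotation": [0,0,0]},
  {"travel": [0,0,0],"rotation": [0,0,0]},
  {"travel": [9.5,0,0],"rotation": [0,0,0]},
  {"travel": [0,0,0],"rotation": [0,0,0]},
  {"travel": [0,0,0],"rotation": [0,0,0]},
  {"travel": [0,0,0],"rotation": [0,0,0]},
])

```text
t: 11.52
tool_pos: [543.1, 26.7, 70.8]
orientation: [-1.208, 1.215, 1.195]
force: [0.2, 0.2, 4.7]
grip_width: 0.002
```

```bash
python3 trk.py 1
```

```text
scene t 11.525 studs-rel mod120 [np.float64(118.0), np.float64(117.6), np.float64(117.1)] [(30, 90, np.float64(155.8)), (30, 90, np.float64(-84.6)), (30, 90, np.float64(34.9))] tab-rel [np.float64(-2.7)] [(54, 119, np.float64(-24.9))]
side t 11.575 studs-rel mod120 [np.float64(117.0), np.float64(118.1), np.float64(118.2)] [(33, 90, np.float64(-85.2)), (37, 88, np.float64(35.9)), (37, 91, np.float64(156.0))] tab-rel [np.float64(-3.1)] [(45, 118, np.float64(-25.3))]
11.625 [543.1  26.7  70.8] [ 0.62595249 -0.23455927  4.2979832 ]
```

Stopped at about −2.7° with 4.5 N on the pad. Now lifting straight up.

>>> servo_tool([
  {"travel": [-8,0,0],"rotation": [0,0,0]},
  {"travel": [-20,0,0],"rotation": [0,0,0]},
  {"travel": [-30,0,0],"rotation": [0,0,0]},
  {"travel": [-30,0,0],"rotation": [0,0,0]},
  {"travel": [0,0,0],"rotation": [0,0,0]},
  {"travel": [0,0,0],"rotation": [0,0,0]},
  {"travel": [0,0,0],"rotation": [0,0,0]},
  {"travel": [0,0,0],"rotation": [0,0,0]},
])

```text
t: 12.62
tool_pos: [538.6, 27.9, 157.8]
orientation: [-1.202, 1.222, 1.203]
force: [-0.6, -0.4, 0.4]
grip_width: 0.001
```

```bash
python3 trk.py 3; python3 - <<'E'
from h import *
s=eyes.snapshot('scene'); cv2.imwrite('pics/end.png',cv2.resize(s['frame'][150:350,250:500],None,fx=3,fy=3))
E
```

```text
scene t 12.625 studs-rel mod120 [np.float64(112.4), np.float64(112.0), np.float64(111.5)] [(27, 90, np.float64(-89.8)), (29, 89, np.float64(149.8)), (33, 91, np.float64(29.3))] tab-rel [np.float64(-8.5)] [(52, 119, np.float64(-30.7))]
side t 12.675 studs-rel mod120 [np.float64(110.9), np.float64(112.3), np.float64(112.2)] [(33, 90, np.float64(-91.3)), (34, 88, np.float64(30.1)), (38, 91, np.float64(150.0))] tab-rel [np.float64(-9.1)] [(42, 118, np.float64(-31.3))]
scene t 12.725 studs-rel mod120 [np.float64(111.9), np.float64(111.4), np.float64(111.3)] [(32, 89, np.float64(-90.3)), (30, 89, np.float64(149.2)), (31, 90, np.float64(29.1))] tab-rel [np.float64(-8.4)] [(50, 119, np.float64(-30.6))]
side t 12.775 studs-rel mod120 [np.float64(110.9), np.float64(112.3), np.float64(111.9)] [(29, 90, np.float64(-91.3)), (37, 88, np.float64(30.1)), (37, 91, np.float64(149.7))] tab-rel [np.float64(-9.2)] [(45, 118, np.float64(-31.4))]
scene t 12.825 studs-rel mod120 [np.float64(111.5), np.float64(111.4), np.float64(111.1)] [(29, 90, np.float64(-90.7)), (29, 89, np.float64(149.2)), (31, 91, np.float64(28.9))] tab-rel [np.float64(-8.9)] [(49, 118, np.float64(-31.1))]
side t 12.875 studs-rel mod120 [np.float64(110.9), np.float64(112.1), np.float64(111.9)] [(28, 90, np.float64(-91.3)), (33, 88, np.float64(29.9)), (37, 91, np.float64(149.7))] tab-rel [np.float64(-9.4)] [(40, 118, np.float64(-31.6))]
12.925 [539.2  27.9 158.6] [-0.03093951  0.22749314  0.21019009]
```

View pics/end.png

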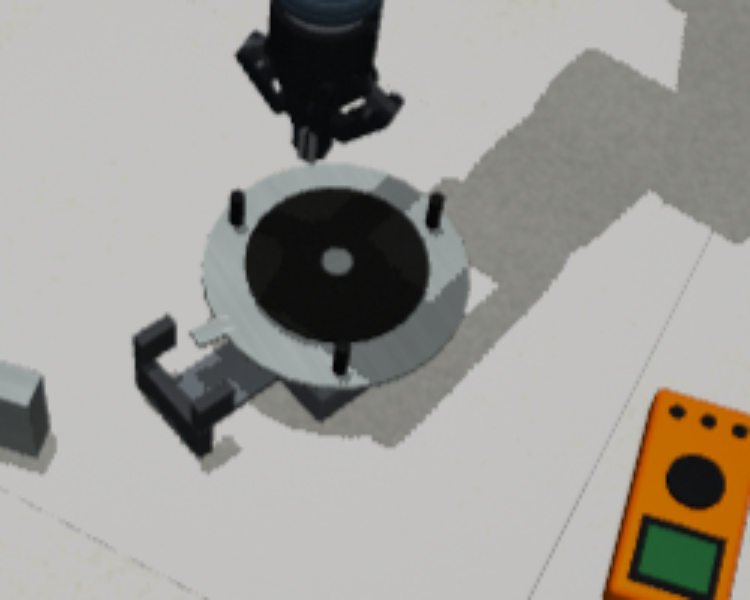

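The tab is between the prongs in the end picture (tab at (210,330)), but close to the clockwise prong. It crept back to about −8.8° during the lift, and that margin is too thin. I'll press the pad lightly again, ease it a few degrees counterclockwise and lift more gently.

>>> servo_tool([
  {"travel": [30,0,0],"rotation": [0,0,0]},
  {"travel": [30,0,0],"rotation": [0,0,0]},
  {"travel": [12,0,0],"rotation": [0,0,0]},
  {"travel": [0,0,0],"rotation": [0,0,0]},
  {"travel": [0,0,0],"rotation": [0,0,0]},
])

```text
t: 13.6
tool_pos: [541.1, 27.2, 87.2]
orientation: [-1.206, 1.217, 1.198]
force: [0.4, -0.4, 0.2]
grip_width: 0.002
```

```bash
python3 trk.py 1;python3 - <<'E'
from h import *
from scipy.spatial.transform import Rotation as R
print(R.from_rotvec(monitor.get_obs()['orientation']).as_matrix().round(4))
E
```

```text
scene t 13.6 studs-rel mod120 [np.float64(111.9), np.float64(111.2), np.float64(111.0)] [(28, 89, np.float64(-90.3)), (29, 89, np.float64(149.0)), (31, 90, np.float64(28.8))] tab-rel [np.float64(-9.0)] [(51, 119, np.float64(-31.2))]
side t 13.65 studs-rel mod120 [np.float64(111.3), np.float64(111.6), np.float64(111.9)] [(24, 90, np.float64(-90.9)), (32, 88, np.float64(29.4)), (34, 91, np.float64(149.7))] tab-rel [np.float64(-9.6)] [(39, 118, np.float64(-31.8))]
13.7 [541.3  27.2  87.4] [-0.24333593 -0.13869505 -0.60486693]
[[ 0.0014 -0.9999  0.0104]
 [-0.0056  0.0104  0.9999]
 [-1.     -0.0015 -0.0056]]
```

>>> servo_tool([
  {"travel": [6,0,0],"rotation": [0,0,0]},
  {"travel": [4,0,0],"rotation": [0,0,0]},
  {"travel": [2.5,-0.5,0],"rotation": [0,0,0]},
  {"travel": [2.5,-0.8,-0.3],"rotation": [0,0,0]},
  {"travel": [0.5,-1.2,-0.6],"rotation": [0,0,0]},
  {"travel": [0,-1.2,-0.6],"rotation": [0,0,0]},
  {"travel": [0,-1.2,-0.6],"rotation": [0,0,0]},
  {"travel": [0,-1.2,-0.6],"rotation": [0,0,0]},
  {"travel": [0,0,0],"rotation": [0,0,0]},
])

```text
t: 14.82
tool_pos: [549.7, 23.8, 73.3]
orientation: [-1.209, 1.214, 1.194]
force: [0.4, 0.2, 2.6]
grip_width: 0.002
```

```bash
python3 trk.py 1
```

```text
scene t 14.825 studs-rel mod120 [np.float64(0.3), np.float64(0.9), np.float64(119.8)] [(29, 89, np.float64(158.1)), (32, 90, np.float64(-81.3)), (33, 90, np.float64(37.6))] tab-rel [np.float64(-0.2)] [(47, 118, np.float64(-22.4))]
side t 14.875 studs-rel mod120 [np.float64(119.4), np.float64(0.8), np.float64(0.8)] [(30, 90, np.float64(-82.8)), (40, 88, np.float64(38.6)), (33, 91, np.float64(158.6))] tab-rel [np.float64(-0.6)] [(47, 118, np.float64(-22.8))]
14.925 [549.6  23.9  73.2] [-0.52584381 -1.0126362   2.21445254]
```

>>> servo_tool([
  {"travel": [-3,-0.4,0],"rotation": [0,0,0]},
  {"travel": [-4,-0.2,0],"rotation": [0,0,0]},
  {"travel": [-10,0,0],"rotation": [0,0,0]},
  {"travel": [-30,0,0],"rotation": [0,0,0]},
  {"travel": [-40,0,0],"rotation": [0,0,0]},
  {"travel": [-30,0,0],"rotation": [0,0,0]},
  {"travel": [0,0,0],"rotation": [0,0,0]},
  {"travel": [0,0,0],"rotation": [0,0,0]},
  {"travel": [0,0,0],"rotation": [0,0,0]},
])

```text
t: 16.05
tool_pos: [547.5, 25.1, 193.9]
orientation: [-1.207, 1.217, 1.197]
force: [0.4, -0.2, 0.1]
grip_width: 0.001
```

```bash
python3 trk.py 2
```

```text
scene t 16.05 studs-rel mod120 [np.float64(119.7), np.float64(0.0), np.float64(119.1)] [(31, 90, np.float64(157.5)), (30, 91, np.float64(-82.2)), (33, 90, np.float64(36.9))] tab-rel [np.float64(-0.9)] [(49, 119, np.float64(-23.1))]
side t 16.1 studs-rel mod120 [np.float64(118.5), np.float64(0.2), np.float64(119.9)] [(33, 90, np.float64(-83.7)), (43, 88, np.float64(38.0)), (36, 91, np.float64(157.7))] tab-rel [np.float64(-1.4)] [(40, 118, np.float64(-23.6))]
scene t 16.15 studs-rel mod120 [np.float64(119.5), np.float64(119.9), np.float64(119.0)] [(30, 89, np.float64(157.3)), (31, 91, np.float64(-82.3)), (34, 90, np.float64(36.8))] tab-rel [np.float64(-0.7)] [(48, 118, np.float64(-22.9))]
side t 16.2 studs-rel mod120 [np.float64(118.4), np.float64(0.1), np.float64(0.0)] [(32, 90, np.float64(-83.8)), (38, 88, np.float64(37.9)), (34, 91, np.float64(157.8))] tab-rel [np.float64(-1.2)] [(44, 118, np.float64(-23.4))]
16.25 [547.6  25.  193.9] [ 0.71895544  1.43589249 -0.54785307]
```

>>> servo_tool([
  {"travel": [0,0,0],"rotation": [0,0,0]},
  {"travel": [0,0,0],"rotation": [0,0,0]},
  {"travel": [0,0,0],"rotation": [0,0,0]},
  {"travel": [0,0,0],"rotation": [0,0,0]},
  {"travel": [0,0,0],"rotation": [0,0,0]},
  {"travel": [0,0,0],"rotation": [0,0,0]},
  {"travel": [0,0,0],"rotation": [0,0,0]},
  {"travel": [0,0,0],"rotation": [0,0,0]},
])

```text
t: 17.25
tool_pos: [547.4, 25.1, 193.2]
orientation: [-1.206, 1.218, 1.199]
force: [-1.0, 0.8, 0.9]
grip_width: -0.002
```

```bash
python3 trk.py 1
```

```text
scene t 17.25 studs-rel mod120 [np.float64(119.3), np.float64(0.0), np.float64(118.9)] [(29, 89, np.float64(157.1)), (30, 91, np.float64(-82.2)), (36, 90, np.float64(36.7))] tab-rel [np.float64(-0.7)] [(49, 118, np.float64(-22.9))]
side t 17.3 studs-rel mod120 [np.float64(118.4), np.float64(119.7), np.float64(119.8)] [(34, 90, np.float64(-83.8)), (36, 88, np.float64(37.5)), (34, 91, np.float64(157.6))] tab-rel [np.float64(-1.2)] [(42, 118, np.float64(-23.4))]
17.35 [547.4  25.1 193.2] [-0.0286959  -0.01408278  0.45680629]
```

The tab stands at about −1°, still and untouched.

```bash
python3 -c "
from h import *
print(manip.hand_in())"
```

```text
the job is handed in; nothing more can be done
None
```

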